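# Knock down an empty folding crate

### The job

Knock down the empty folding crate on the bench where it stands: push its two short end walls in until they lie flat on the crate's floor, and only then fold the two long walls in flat over them. Just push with the fingertips: the crate stays down on the bench and is not picked up, and the carton, the bottle and the parts bin beside it are left alone.

Things in the scene. Friction and masses are not known exactly. Their poses are not given: they have to be found in the camera images.
- crate: loose, empty folding crate of grey plastic, 200 mm along its x, 300 mm along its y, 100 mm high (28 mm folded), about 1 kg; slides if pushed with over 4 N or so. Origin: centre of its underside; z up. A tray (floor 8 mm, kerbs 12 mm high at the ends, 22 mm at the long sides) with four walls 8 mm thick, hinged at their bottom edges, folding only inward. A standing end wall blocks the long walls
- end_left (a joint): fold angle of the short wall at the crate's +y end: 0 upright, 1.571 flat on the floor; starts between 0 and 0.3. Hinge line along the crate's x at y = +144 mm, z = 14 mm (crate's frame). Stiff hinge, about 0.03 N m turns it; it stays where it is left up to about 0.8 rad, beyond that it drops flat by its own weight
- end_right (a joint): fold angle of the short wall at the crate's -y end: 0 upright, 1.571 flat on the floor; starts between 0 and 0.3. Hinge line along the crate's x at y = -144 mm, z = 14 mm (crate's frame). Stiff hinge, about 0.03 N m turns it; it stays where it is left up to about 0.8 rad, beyond that it drops flat by its own weight
- side_far (a joint): fold angle of the long wall on the crate's +x side (away from the robot): 0 upright (start), 1.571 flat over the end walls. Hinge line along the crate's y at x = +94 mm, z = 24 mm (crate's frame). Stiff hinge, about 0.03 N m turns it; it stays where it is left up to about 0.6 rad, beyond that it drops flat by its own weight
- side_near (a joint): fold angle of the long wall on the crate's -x side (towards the robot): 0 upright (start), 1.571 flat over the end walls. Hinge line along the crate's y at x = -94 mm, z = 24 mm (crate's frame). Stiff hinge, about 0.03 N m turns it; it stays where it is left up to about 0.6 rad, beyond that it drops flat by its own weight
- end_left_top (a point): middle of the top edge (mid thickness) of the +y end wall, moves with it. The wall is 172 mm wide, 8 mm thick, rises 86 mm from its hinge line, stands between the long walls, and has a hand hole 80 mm wide, 22 mm high, 14 mm below the top edge
- end_right_top (a point): middle of the top edge (mid thickness) of the -y end wall, moves with it. The wall is 172 mm wide, 8 mm thick, rises 86 mm from its hinge line, stands between the long walls, and has a hand hole 80 mm wide, 22 mm high, 14 mm below the top edge
- side_far_top (a point): middle of the top edge (mid thickness) of the +x long wall, moves with it. The wall is 298 mm long, 8 mm thick, rises 76 mm from its hinge line, ribbed outside (ribs 2 mm proud), no hole
- side_near_top (a point): middle of the top edge (mid thickness) of the -x long wall, moves with it. The wall is 298 mm long, 8 mm thick, rises 76 mm from its hinge line, ribbed outside (ribs 2 mm proud), no hole
- carton: closed cardboard carton, 130 mm along its x, 100 mm along its y, 80 mm high, loose, standing off one end of the crate; leave it alone. Origin: centre of its underside
- bottle: white plastic bottle with a black cap, 60 mm in diameter, 160 mm high, loose, standing off the other end of the crate; leave it alone. Origin: centre of its underside
- bin: red open-front picking bin full of brass fittings, 160 mm along its x, 100 mm along its y, 75 mm high, loose, beyond the crate; leave it alone. Origin: centre of its underside

How it is judged:
By the outcome, as a careful person would: the job done as asked, in the order asked, and still so for the second after the job is handed in, with the robot touching nothing.
It also fails if it takes over 72 s, if anything falls off the work surface, if the arm or the gripper's body presses on something with over 40 N, if the wrist force passes 120 N, or if a joint passes its speed limit or range.

### The arm

A 7-joint arm with a two-finger parallel gripper is mounted at the origin on the work surface. World frame = base frame: x ahead of the robot, y to its left, z up, the work surface at z = 0. Lengths are in m, angles in rad, forces in N, time in s.
With the tool pointing down it reaches from about 0.35 to 0.9 m from the base axis. Payload 19.9 kg.
Tool frame: the origin (TCP) lies between the finger pads; the fingertips stand tcp_to_tips ahead of it and the grasp point (between the pads) lies 11 mm behind it (tcp_to_tips is the distance from the TCP to the fingertips, in m); z points along the fingers, y is the line along which they close (so a half turn about z gives the same grasp; the last joint's range is limited). The gripper opens to 94 mm and grips with 3 to 60 N. Pads are 16 mm wide; open, the fingers measure 119 mm over their backs; the gripper's body (75 mm by 177 mm) begins 78 mm behind the grasp point.
Start: joints at [1.175, 0.417, -0.01, 1.614, 0.005, 1.111, -0.053], TCP at [0.217, -0.586, 0.213] pointing down, gripper open.
Joint ranges: [-2.81, 2.81], [-0.39, 2.02], [-1.27, 1.25], [0.06, 2.57], [-1.19, 4.33], [0.19, 2], [-2.82, 2.82]. Speed limits (rad/s): [1.89, 1.89, 2.39, 2.39, 3.01, 3.01, 3.01].

### API

Orientations are given as a rotation vector (axis times angle).
In Python, from rig import * gives the robot as it stands.
- The arm moves only by the tool jog_arm, never from a script. Its argument "moves" is a list of rows, each an object with "claw": the opening, from -1 (shut) to 1 (fully open); "delta_pos": the shift along the tool's x, y, z in cm, a list of three; "rotation": the turn, a rotation vector about the tool's x, y, z in rad, a list of three. A call has 1 to 10 rows; each row shifts and turns the commanded pose from where the row before left it, along the tool's axes as they then stand; what a row does not reach is not made up. A row lasts 1/10 s, in which the tool goes at most 50 mm and 8.59 degrees, less where a joint would pass 70% of its speed; a pose out of reach is approached as far as the arm can. A call with a gripper value outside its range is refused whole. The fingers move at their own pace and stop on an object; "squeeze" is the grip in N (left out, the last holds). Time passes only in rows, so rows that do not move let the fingers close. It gives the time, the measured TCP pose, the force, the opening and the grip force at its end, in the units of the state.
- sense(): the state, without advancing time (a new reading comes with each control period).
- snapshot(name): name is "scene" or "top" or "wrist"; returns (picture, depth): 400x640x3 uint8, red, green, blue; 400x640 float32, m along the optical axis (not along the pixel's ray), 0 where there is no reading.
- camera_model(name): a dict with "fx", "fy", "cx", "cy" (pixels), "dist" ([k1, k2, p1, p2, k3] as OpenCV has them; the pictures are not rectified), "R" (3x3) and "t" (3): a world point X has camera coordinates R X + t. Camera axes: x right, y down, z forward; pixel columns grow to the right and rows downward; lengths in m; the calibration is good to about 2 mm. A picture is of the moment at which its call begins: read the wrist's pose just before it. camera_model takes no time and is no camera call; for the wrist camera it gives the pose at the moment of the call.
- hand_in(): hands the job in; it is judged then, once.
The state is a dict: "time_s": time; "q": joint angles; "dq": joint speeds; "joint_torque": joint torques, N m; "eef_pos": TCP position; "ee_rot": TCP orientation; "wrist_force": force on the tool from outside, world axes, zero at the start; "moment": the same for the moment, N m; "opening": opening from 0.0 (shut) to 1.0 (fully open); "grasp_force": force on a finger pad.
Only numpy, scipy, OpenCV 4.12 (cv2) and the standard library are available. Lean on these libraries where they do the work, as an engineer would, in place of code of your own. Each camera call takes 0.05 s, during which the arm holds its last target. There are 200 camera calls.

## Working session

There is one attempt and no reset: what is moved stays moved. The work goes in short steps, Python scripts to look and compute and a tool call to move; the robot and the scene stay as the last step left them, time stands still between calls to the robot, and variables do not carry over. Pictures are saved under pics/ and viewed, at most 10 in all, crops included, and the job is handed in when it is done.

Besides the shell and the picture viewer there is one more tool, called after "Emit:" as name([rows], argument=value, ...), one row to a line, values as JSON. jog_arm: Moves the arm, as the interface text tells. Its arguments: {"type":"object","properties":{"moves":{"type":"array"},"squeeze":{"type":"number"}},"required":["moves"]}

```bash
mkdir -p pics
python3 - <<'E'
from rig import *
import cv2, numpy as np
s=sense(); print(s['time_s'],s['eef_pos'],s['ee_rot'],s['opening'],s.get('tcp_to_tips'),s['wrist_force'])
import rig; print([n for n in dir(rig) if not n.startswith('_')])
for n in ('top','scene'):
    p,d=snapshot(n); cv2.imwrite(f'pics/{n}0.png',p[:,:,::-1]); np.save(f'{n}0.npy',d)
    c=camera_model(n); print(n,c)
E
```

```text
0.0 [ 0.21699848 -0.58572297  0.21284707] [-3.09114096e+00 -5.54200127e-01  4.16965552e-04] 1.0002345507997135 None [ 0.37273212 -0.04974006  0.4579808 ]
['IKError', 'camera_model', 'hand_in', 'sense', 'snapshot', 'tcp_to_tips']
top {'fx': 417.0950726622734, 'fy': 417.0950726622734, 'cx': 318.2747963068961, 'cy': 195.43503718684838, 'dist': array([-0.09691273,  0.        ,  0.        ,  0.        ,  0.        ]), 'R': array([[-0.01687235, -0.99985385,  0.00275679],
       [-0.99743488,  0.01663958, -0.06961885],
       [ 0.0695628 , -0.00392435, -0.99756986]]), 't': array([0.05322974, 0.64518119, 1.23893374])}
scene {'fx': 414.04168272954144, 'fy': 414.04168272954144, 'cx': 318.9631843004017, 'cy': 197.21537792428217, 'dist': array([-0.04126461,  0.        ,  0.        ,  0.        ,  0.        ]), 'R': array([[-0.86858961,  0.4954721 ,  0.00771243],
       [ 0.39832609,  0.70737645, -0.58391343],
       [-0.29476841, -0.50410907, -0.8117793 ]]), 't': array([ 0.53821674, -0.23182803,  1.42787913])}
```

```bash
ls .; grep -rn tcp_to_tips . --include=* -I | head
```

```text
pics
scene0.npy
top0.npy
```

View pics/top0.png

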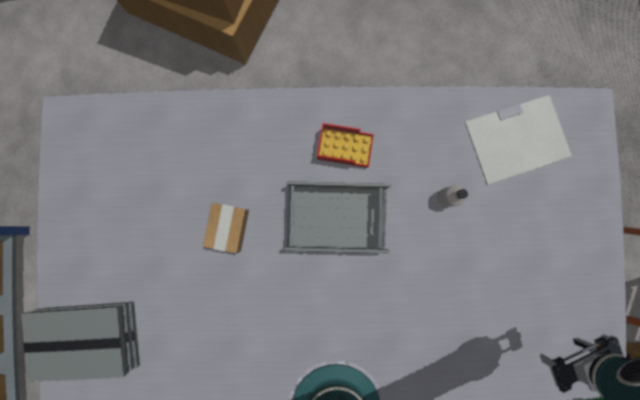

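View pics/scene0.png

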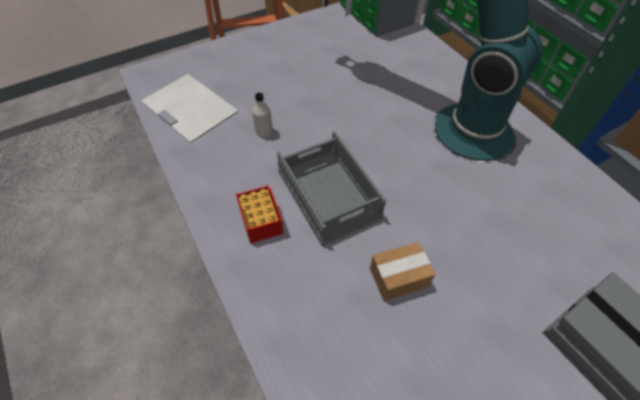

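The top view shows the crate at cols 283-388, rows 183-253 (image right is -y, up is +x). The carton is at (225,228), the bottle at (455,195) and the bin at (345,147). In the scene view the end walls stand with their hand holes showing.

```bash
cat > h.py <<'E'
from rig import *
import cv2, numpy as np
def cloud(n,d,c):
    v,u=np.mgrid[0:400,0:640]
    K=np.array([[c['fx'],0,c['cx']],[0,c['fy'],c['cy']],[0,0,1]])
    xy=cv2.undistortPoints(np.stack([u,v],-1).reshape(-1,1,2).astype(float),K,c['dist']).reshape(400,640,2)
    P=np.dstack([xy*d[...,None],d])
    return (P-c['t'])@c['R']
E
python3 - <<'E'
from h import *
print('tips',tcp_to_tips)
s=sense(); print(cv2.Rodrigues(np.array(s['ee_rot']))[0].round(3))
for n in ('top','scene'):
    d=np.load(n+'0.npy'); W=cloud(n,d,camera_model(n)); ok=d>0
    X=W[ok]
    tbl=X[(abs(X[:,0]-.5)<.4)&(abs(X[:,1])<.5)]
    print(n,'table z',np.median(tbl[:,2]))
    box=dict(crate=(.38,.66,-.2,.18),carton=(.4,.65,.18,.4),bottle=(.45,.7,-.4,-.22),bin=(.66,.85,-.2,.1))
    for k,(a,b,e,f) in box.items():
        m=(X[:,0]>a)&(X[:,0]<b)&(X[:,1]>e)&(X[:,1]<f)&(X[:,2]>.03)
        Q=X[m]; 
        if len(Q)<10: print(k,len(Q)); continue
        print(k,len(Q),np.percentile(Q,[1,50,99],axis=0).round(3).tolist(), cv2.minAreaRect(Q[:,:2].astype(np.float32)))
    m=(X[:,0]>.38)&(X[:,0]<.66)&(X[:,1]>-.2)&(X[:,1]<.18)&(X[:,2]>.085)
    Q=X[m]; print('crate top',len(Q)); print(cv2.minAreaRect(Q[:,:2].astype(np.float32)))
    for sgn in (1,-1):
        for q in (.07,.08,.09):
          pass
    # long walls line fits
    yc=np.median(Q[:,1]);xm=(Q[:,0].min()+Q[:,0].max())/2
    for nm,mm in (('far',Q[:,0]>xm+.06),('near',Q[:,0]<xm-.06)):
        q=Q[mm]; print(nm,len(q),np.polyfit(q[:,1],q[:,0],1),q[:,1].min(),q[:,1].max())
    mid=X[(abs(X[:,0]-xm)<.05)&(X[:,1]>-.2)&(X[:,1]<.18)&(X[:,2]>.03)]
    for nm,q in (('left',mid[mid[:,1]>0]),('right',mid[mid[:,1]<0])):
        print(nm,len(q)); 
        for a in np.arange(.03,.11,.01):
            r=q[(q[:,2]>=a)&(q[:,2]<a+.01)]
            if len(r): print(round(a,2),len(r),np.median(r,axis=0).round(3),r[:,1].min().round(3),r[:,1].max().round(3))
E
```

```text
tips 0.008
[[ 0.938  0.347 -0.   ]
 [ 0.347 -0.938  0.001]
 [-0.    -0.001 -1.   ]]
top table z 0.0004932135990892258
crate 1099 [[0.474, -0.152, 0.033], [0.513, -0.03, 0.096], [0.656, 0.133, 0.104]] ((0.5700636506080627, -0.009290233254432678), (0.2946939766407013, 0.1866491436958313), 88.41276550292969)
carton 1650 [[0.486, 0.259, 0.038], [0.553, 0.313, 0.08], [0.619, 0.371, 0.085]] ((0.5533154010772705, 0.3176479935646057), (0.10069804638624191, 0.13206610083580017), 78.08924102783203)
bottle 481 [[0.606, -0.369, 0.033], [0.633, -0.339, 0.108], [0.663, -0.323, 0.162]] ((0.6342786550521851, -0.34684526920318604), (0.05946715176105499, 0.05001762509346008), 12.030508995056152)
bin 1186 [[0.664, -0.157, 0.03], [0.751, -0.037, 0.061], [0.849, 0.094, 0.103]] ((0.7583097219467163, -0.035599350929260254), (0.26332154870033264, 0.18046855926513672), 87.44063568115234)
crate top 712
((0.5656030774116516, -0.005745559930801392), (0.18554233014583588, 0.29120364785194397), 0.39186450839042664)
far 69 [-0.00090722  0.64325514] -0.14013758279742572 0.12045893467822191
near 364 [0.03300866 0.48
[... 1751 characters left out ...]
4921637 ] -0.15373784942756316 0.1423587407221414
left 518
0.03 74 [0.566 0.134 0.035] 0.131 0.138
0.04 68 [0.579 0.132 0.045] 0.129 0.136
0.05 75 [0.571 0.13  0.057] 0.12 0.135
0.06 95 [0.57  0.129 0.062] 0.118 0.136
0.07 22 [0.536 0.129 0.074] 0.125 0.131
0.08 54 [0.552 0.126 0.086] 0.121 0.131
0.09 127 [0.571 0.122 0.095] 0.114 0.128
0.1 3 [0.576 0.123 0.1  ] 0.122 0.123
right 323
0.03 41 [ 0.566 -0.145  0.035] -0.149 -0.141
0.04 40 [ 0.565 -0.142  0.046] -0.146 -0.139
0.05 71 [ 0.577 -0.141  0.057] -0.151 -0.137
0.06 42 [ 0.569 -0.141  0.062] -0.149 -0.133
0.07 11 [ 0.534 -0.131  0.076] -0.134 -0.13
0.08 35 [ 0.568 -0.13   0.087] -0.133 -0.127
0.09 83 [ 0.574 -0.131  0.094] -0.139 -0.125
```

Run:
```python
from h import *
for n in ('top','scene'):
    d=np.load(n+'0.npy'); W=cloud(n,d,camera_model(n)); im=cv2.imread(f'pics/{n}0.png')
    hsv=cv2.cvtColor(im,cv2.COLOR_BGR2HSV)
    grey=(hsv[...,1]<75)&(d>0)
    reg=lambda a,b,e,f,z:(W[...,0]>a)&(W[...,0]<b)&(W[...,1]>e)&(W[...,1]<f)&(W[...,2]>z)
    red=W[reg(.66,.9,-.2,.1,.02)&(hsv[...,1]>120)]
    print(n,'bin',cv2.boxPoints(cv2.minAreaRect(red[:,:2].astype(np.float32))).round(3).tolist(),np.percentile(red,[1,99],axis=0).round(3).tolist())
    for nm,a,b in (('far',.65,.70),('near',.46,.515)):
        q=W[reg(a,b,-.2,.18,.09)&grey&(W[...,2]<.108)]
        q=q[abs(q[:,1]+.006)<.14]
        p=np.polyfit(q[:,1],q[:,0],1); print(nm,len(q),p,'x at y=-.006',np.polyval(p,-.006),'z',np.median(q[:,2]))
```

```text
top bin [[0.7310000061988831, -0.10899999737739563], [0.8299999833106995, -0.12600000202655792], [0.8569999933242798, 0.02800000086426735], [0.7580000162124634, 0.04500000178813934]] [[0.737, -0.119, 0.02], [0.853, 0.038, 0.078]]
far 336 [0.03166475 0.67195854] x at y=-.006 0.6717685501878623 z 0.09854776042238642
near 342 [0.02901706 0.48829525] x at y=-.006 0.4881211516246323 z 0.09916086945262115
scene bin [[0.7350000143051147, -0.11299999803304672], [0.8309999704360962, -0.12999999523162842], [0.8600000143051147, 0.03200000151991844], [0.7639999985694885, 0.04899999871850014]] [[0.743, -0.122, 0.02], [0.856, 0.044, 0.076]]
far 334 [0.02132808 0.67605884] x at y=-.006 0.6759308765163503 z 0.09689061605043693
near 316 [0.03605848 0.49239073] x at y=-.006 0.4921743772636928 z 0.09638413812446771
```

Add to h.py:
```python
C=np.array([.582,-.006]); YAW=-.030
def go(cx,cy,tipz,yawy=None):
    """tool-frame delta (cm) to TCP above crate point; yawy: wanted direction (rad, crate frame) of tool y"""
    s=sense(); R=cv2.Rodrigues(np.array(s['ee_rot']))[0]; p=np.array(s['eef_pos'])
    c,w=np.cos(YAW),np.sin(YAW)
    t=np.r_[C+np.array([[c,-w],[w,c]])@[cx,cy],tipz+tcp_to_tips]
    print('t',s['time_s'],'pos',p.round(4),'F',np.round(s['wrist_force'],1),'tool delta cm',(R.T@(t-p)*100).round(2))
    print('R',R.round(3).tolist(),'q',np.round(s['q'],2))
    if yawy is not None:
        e=yawy+YAW-np.arctan2(R[1,1],R[0,1]); print('turn about tool z',-((e+np.pi)%(2*np.pi)-np.pi))
```

```text
(no output)
```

Emit:
jog_arm([
  {"claw":1,"delta_pos":[3.6,-1.9,0],"rotation":[0,0,0]},
  {"claw":1,"delta_pos":[3.6,-1.9,0],"rotation":[0,0,0]},
  {"claw":1,"delta_pos":[3.6,-1.9,0],"rotation":[0,0,0]},
  {"claw":1,"delta_pos":[3.6,-1.9,0],"rotation":[0,0,0]},
  {"claw":1,"delta_pos":[3.6,-1.9,0],"rotation":[0,0,0]},
  {"claw":1,"delta_pos":[3.6,-1.9,0],"rotation":[0,0,0]},
  {"claw":1,"delta_pos":[3.6,-1.9,0],"rotation":[0,0,0]},
  {"claw":1,"delta_pos":[3.6,-1.9,0],"rotation":[0,0,0]},
  {"claw":1,"delta_pos":[3.6,-1.9,0],"rotation":[0,0,0]},
  {"claw":1,"delta_pos":[3.6,-1.9,0],"rotation":[0,0,0]},
])

```text
time_s: 1.1
eef_pos: [0.4894, -0.2814, 0.2133]
ee_rot: [-3.092, -0.554, 0.001]
wrist_force: [0.8, 0.0, 0.2]
opening: 1.0
grasp_force: 0.0
```

Emit:
jog_arm([
  {"claw":1,"delta_pos":[0,0,0],"rotation":[0,0,-0.118]},
  {"claw":1,"delta_pos":[0,0,0],"rotation":[0,0,-0.118]},
  {"claw":1,"delta_pos":[0,0,0],"rotation":[0,0,-0.118]},
  {"claw":1,"delta_pos":[0,0,0],"rotation":[0,0,-0.118]},
  {"claw":1,"delta_pos":[0,0,0],"rotation":[0,0,-0.118]},
  {"claw":1,"delta_pos":[0,0,0],"rotation":[0,0,-0.118]},
  {"claw":1,"delta_pos":[0,0,0],"rotation":[0,0,-0.118]},
  {"claw":1,"delta_pos":[0,0,0],"rotation":[0,0,-0.118]},
  {"claw":1,"delta_pos":[0,0,0],"rotation":[0,0,-0.118]},
  {"claw":1,"delta_pos":[0,0,0],"rotation":[0,0,-0.118]},
])

```text
time_s: 2.1
eef_pos: [0.4885, -0.2827, 0.2131]
ee_rot: [-2.255, -2.186, 0.0]
wrist_force: [-1.4, -0.1, -0.1]
opening: 0.999
grasp_force: 0.0
```

```bash
python3 -c "
from h import *
go(0,-.185,.055,0)"
```

```text
t 2.1 pos [ 0.4885 -0.2827  0.2131] F [-1.4 -0.1 -0.1] tool delta cm [ 9.45  8.52 15.01]
R [[0.031, 1.0, -0.001], [1.0, -0.031, 0.0], [0.0, -0.001, -1.0]] q [ 0.79  0.33 -0.39  1.76  0.14  1.08  0.32]
turn about tool z -0.0011400418523539457
```

Emit:
jog_arm([
  {"claw":1,"delta_pos":[2.4,2.15,0],"rotation":[0,0,0]},
  {"claw":1,"delta_pos":[2.4,2.15,0],"rotation":[0,0,0]},
  {"claw":1,"delta_pos":[2.4,2.1,0],"rotation":[0,0,0]},
  {"claw":1,"delta_pos":[2.3,2.1,0],"rotation":[0,0,0]},
  {"claw":1,"delta_pos":[0,0,0],"rotation":[0,0,0]},
  {"claw":1,"delta_pos":[0,0,2],"rotation":[0,0,0]},
  {"claw":1,"delta_pos":[0,0,2],"rotation":[0,0,0]},
  {"claw":1,"delta_pos":[0,0,2],"rotation":[0,0,0]},
])

```text
time_s: 2.9
eef_pos: [0.5765, -0.1915, 0.1525]
ee_rot: [-2.261, -2.18, 0.001]
wrist_force: [-0.3, -1.1, 0.2]
opening: 0.999
grasp_force: 0.0
```

```bash
python3 -c "
from h import *
go(0,-.185,.055,0)
p,d=snapshot('scene'); cv2.imwrite('pics/s1.png',p[60:320,180:480,::-1].repeat(2,0).repeat(2,1))"
```

```text
t 2.9 pos [ 0.5765 -0.1915  0.1525] F [-0.3 -1.1  0.2] tool delta cm [ 0.06 -0.    8.95]
R [[0.036, 0.999, -0.001], [0.999, -0.036, -0.0], [-0.0, -0.001, -1.0]] q [ 0.58  0.48 -0.41  1.71  0.22  1.    0.05]
turn about tool z -0.006422687412428463
```

View pics/s1.png

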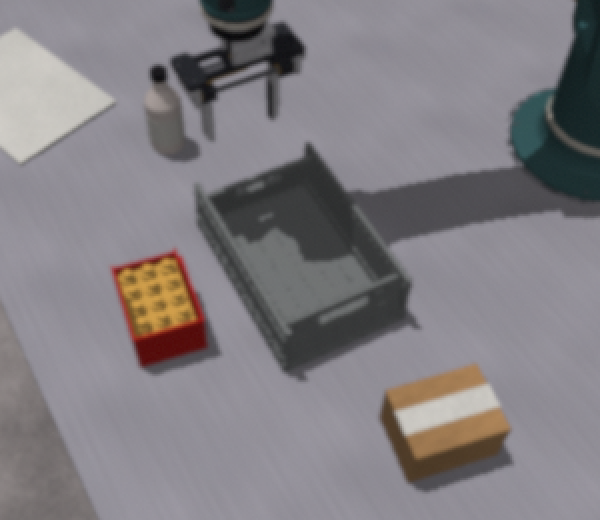

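The gripper is over the right end, with its fingers at crop (208,120) and (272,100), astride the hand hole. The bottle is clear at (165,115).

Emit:
jog_arm([
  {"claw":1,"delta_pos":[0,0,3],"rotation":[0,0,0]},
  {"claw":1,"delta_pos":[0,0,3],"rotation":[0,0,0]},
  {"claw":1,"delta_pos":[0,0,3],"rotation":[0,0,0]},
  {"claw":1,"delta_pos":[1,0,0],"rotation":[0,0,0]},
  {"claw":1,"delta_pos":[1,0,0],"rotation":[0,0,0]},
  {"claw":1,"delta_pos":[1,0,0],"rotation":[0,0,0]},
  {"claw":1,"delta_pos":[0.8,0,0],"rotation":[0,0,0]},
  {"claw":1,"delta_pos":[0.8,0,0],"rotation":[0,0,0]},
  {"claw":1,"delta_pos":[0.8,0,0],"rotation":[0,0,0]},
])

```text
time_s: 3.85
eef_pos: [0.5793, -0.1364, 0.0641]
ee_rot: [2.26, 2.181, 0.0]
wrist_force: [0.3, -0.5, 0.1]
opening: 1.001
grasp_force: 0.1
```

Emit:
jog_arm([
  {"claw":1,"delta_pos":[0.8,0,0],"rotation":[0,0,0]},
  {"claw":1,"delta_pos":[0.8,0,0],"rotation":[0,0,0]},
  {"claw":1,"delta_pos":[0.8,0,0],"rotation":[0,0,0]},
  {"claw":1,"delta_pos":[0.8,0,0],"rotation":[0,0,0]},
  {"claw":1,"delta_pos":[0.8,0,0],"rotation":[0,0,0]},
  {"claw":1,"delta_pos":[0.8,0,0],"rotation":[0,0,0]},
  {"claw":1,"delta_pos":[0,0,0],"rotation":[0,0,0]},
])

```text
time_s: 4.55
eef_pos: [0.5808, -0.0876, 0.0635]
ee_rot: [-2.259, -2.183, -0.001]
wrist_force: [0.6, 0.5, -0.0]
opening: 1.0
grasp_force: 0.0
```

```bash
python3 -c "
from h import *
go(0,.185,.055,0)
p,d=snapshot('scene'); cv2.imwrite('pics/s2.png',p[60:320,180:480,::-1].repeat(2,0).repeat(2,1))"
```

```text
t 4.55 pos [ 0.5808 -0.0876  0.0635] F [ 0.6  0.5 -0. ] tool delta cm [26.65 -0.24  0.06]
R [[0.034, 0.999, -0.0], [0.999, -0.034, 0.001], [0.001, -0.0, -1.0]] q [ 0.4   0.56 -0.39  1.81  0.28  0.82 -0.17]
turn about tool z -0.004485902379851581
```

View pics/s2.png

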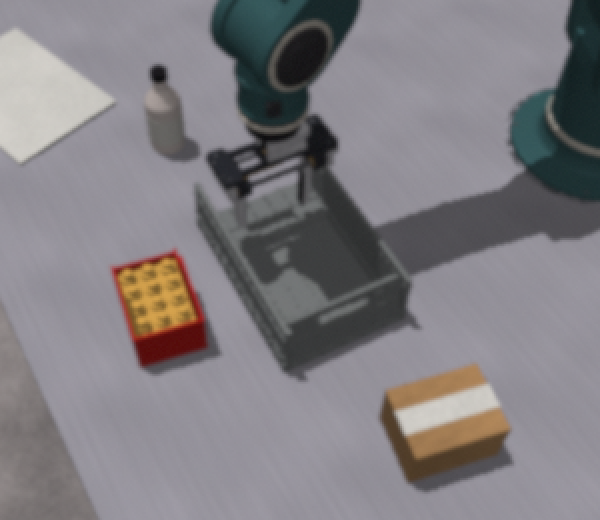

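The right end wall looks down, with the hole near crop (285,212), and the crate has not shifted. Next I lift, cross over the left wall and check both from depth.

Emit:
jog_arm([
  {"claw":1,"delta_pos":[0,0,-3],"rotation":[0,0,0]},
  {"claw":1,"delta_pos":[0,0,-4],"rotation":[0,0,0]},
  {"claw":1,"delta_pos":[0,0,-3],"rotation":[0,0,0]},
  {"claw":1,"delta_pos":[4,0,0],"rotation":[0,0,0]},
  {"claw":1,"delta_pos":[4,0,0],"rotation":[0,0,0]},
  {"claw":1,"delta_pos":[4,0,0],"rotation":[0,0,0]},
  {"claw":1,"delta_pos":[4,0,0],"rotation":[0,0,0]},
  {"claw":1,"delta_pos":[4,0,0],"rotation":[0,0,0]},
  {"claw":1,"delta_pos":[4,0,0],"rotation":[0,0,0]},
  {"claw":1,"delta_pos":[2.7,-0.2,0],"rotation":[0,0,0]},
])

```text
time_s: 5.6
eef_pos: [0.5882, 0.1804, 0.1635]
ee_rot: [-2.259, -2.182, -0.001]
wrist_force: [-0.2, -0.4, -0.2]
opening: 1.0
grasp_force: 0.0
```

```bash
cat >> h.py <<'E'
def prof(axis,n='scene',other=(-.05,.05)):
    """height profile through the crate along crate axis 0/1"""
    c=camera_model(n); _,d=snapshot(n); W=cloud(n,d,c)[d>0]
    k,w=np.cos(YAW),np.sin(YAW); Q=(W[:,:2]-C)@np.array([[k,-w],[w,k]])
    m=(Q[:,1-axis]>other[0])&(Q[:,1-axis]<other[1])
    for a in np.arange(-.16 if axis else -.11,.161 if axis else .111,.01):
        r=W[m&(abs(Q[:,axis]-a)<.005),2]
        if len(r): print(f'{a:.2f}:{np.median(r)*1e3:.0f}/{r.max()*1e3:.0f}',end=' ')
    print()
E
python3 -c "
from h import *
go(0,.185,.055,0)
prof(1); prof(1,'scene',(-.075,-.05));prof(1,'scene',(.05,.075)); prof(0)"
```

```text
t 5.6 pos [0.5882 0.1804 0.1635] F [-0.2 -0.4 -0.2] tool delta cm [-0.16 -0.06 10.05]
R [[0.035, 0.999, 0.0], [0.999, -0.035, 0.001], [0.001, -0.0, -1.0]] q [ 0.02  0.5  -0.5   1.67  0.27  1.04 -0.59]
turn about tool z -0.004682586623062868
-0.16:0/10 -0.15:15/20 -0.14:16/21 -0.13:16/22 -0.12:16/22 -0.11:16/21 -0.10:14/23 -0.09:7/18 -0.08:14/20 -0.07:15/21 -0.06:7/19 -0.05:6/12 -0.04:6/12 -0.03:6/10 -0.02:6/11 -0.01:6/12 0.00:7/11 0.01:6/10 0.02:6/10 0.03:6/11 0.04:6/11 0.05:5/12 0.06:6/10 0.07:6/10 0.09:6/9 0.10:559/575 0.11:568/584 0.12:566/589 0.13:97/587 0.14:47/588 0.15:549/586 0.16:542/582 
-0.16:-1/-1 -0.15:14/19 -0.14:16/18 -0.13:16/19 -0.12:16/20 -0.11:16/23 -0.10:17/21 -0.09:16/20 -0.08:16/19 -0.07:15/20 -0.06:7/20 -0.05:5/10 -0.04:5/10 -0.03:7/9 -0.02:5/6 0.01:6/9 0.02:6/8 0.03:7/8 0.04:7/7 0.05:6/6 0.06:6/7 0.08:580/583 0.09:580/596 0.10:587/602 0.11:593/604 0.12:595/605 0.13:587/606 0.14:63/602 0.15:589/600 0.16:586/595 
-0.16:11/12 -0.15:14/19 -0.14:16/19 -0.13:16/22 -0.12:16/18 -0.11:17/20 -0.10:17/20 -0.09:16/20 -0.08:16/19 -0.07:15/18 -0.06:6/15 -0.05:7/9 -0.04:5/7 -0.03:7/10 -0.02:5/7 -0.01:6/11 0.00:7/10 0.01:6/9 0.02:7/9 0.03:5/8 0.04:7/10 0.05:7/8 0.06:7/12 0.07:6/11 0.08:6/6 0.12:97/99 0.13:77/99 0.14:28/506 0.15:-1/513 0.16:293/537 
-0.10:98/98 -0.09:54/102 -0.08:6/11 -0.07:6/10 -0.06:5/10 -0.05:7/9 -0.04:6/8 -0.03:6/10 -0.02:6/9 -0.01:6/10 -0.00:6/10 0.01:6/11 0.02:6/10 0.03:6/11 0.04:6/11 0.05:6/11 0.06:6/10 0.09:98/101 0.10:49/101 0.11:-2/3
```

Emit:
jog_arm([
  {"claw":1,"delta_pos":[0,0,3],"rotation":[0,0,0]},
  {"claw":1,"delta_pos":[0,0,4],"rotation":[0,0,0]},
  {"claw":1,"delta_pos":[0,0,3],"rotation":[0,0,0]},
  {"claw":1,"delta_pos":[-1,0,0],"rotation":[0,0,0]},
  {"claw":1,"delta_pos":[-1,0,0],"rotation":[0,0,0]},
  {"claw":1,"delta_pos":[-1,0,0],"rotation":[0,0,0]},
  {"claw":1,"delta_pos":[-0.8,0,0],"rotation":[0,0,0]},
  {"claw":1,"delta_pos":[-0.8,0,0],"rotation":[0,0,0]},
  {"claw":1,"delta_pos":[-0.8,0,0],"rotation":[0,0,0]},
])

```text
time_s: 6.7
eef_pos: [0.5867, 0.1232, 0.0641]
ee_rot: [2.261, 2.181, 0.001]
wrist_force: [-0.2, 0.3, 0.5]
opening: 1.001
grasp_force: 0.2
```

Emit:
jog_arm([
  {"claw":1,"delta_pos":[-0.8,0,0],"rotation":[0,0,0]},
  {"claw":1,"delta_pos":[-0.8,0,0],"rotation":[0,0,0]},
  {"claw":1,"delta_pos":[-0.8,0,0],"rotation":[0,0,0]},
  {"claw":1,"delta_pos":[-0.8,0,0],"rotation":[0,0,0]},
  {"claw":1,"delta_pos":[-0.8,0,0],"rotation":[0,0,0]},
  {"claw":1,"delta_pos":[-0.8,0,0],"rotation":[0,0,0]},
  {"claw":1,"delta_pos":[0,0,0],"rotation":[0,0,0]},
])

```text
time_s: 7.4
eef_pos: [0.5847, 0.0745, 0.0634]
ee_rot: [2.263, 2.179, -0.001]
wrist_force: [-0.0, -0.3, 0.4]
opening: 1.002
grasp_force: 0.0
```

Emit:
jog_arm([
  {"claw":1,"delta_pos":[0,0,-4],"rotation":[0,0,0]},
  {"claw":1,"delta_pos":[0,0,-4],"rotation":[0,0,0]},
  {"claw":1,"delta_pos":[0,0,-4],"rotation":[0,0,0]},
  {"claw":1,"delta_pos":[0,0,-3],"rotation":[0,0,0]},
  {"claw":1,"delta_pos":[-2,0,0],"rotation":[0,0,0.14]},
  {"claw":1,"delta_pos":[-2,0,0],"rotation":[0,0,0.14]},
  {"claw":1,"delta_pos":[-2,0,0],"rotation":[0,0,0.14]},
  {"claw":1,"delta_pos":[0,0,0],"rotation":[0,0,0.14]},
  {"claw":1,"delta_pos":[0,0,0],"rotation":[0,0,0.14]},
])

```text
time_s: 8.3
eef_pos: [0.5741, 0.0169, 0.2136]
ee_rot: [2.876, 1.264, 0.0]
wrist_force: [-0.5, 0.4, 0.6]
opening: 1.0
grasp_force: 0.0
```

```bash
python3 -c "
from h import *
go(.118,0,.065,-np.pi/2)
prof(1,'scene',(-.075,-.05));prof(1,'scene',(.05,.075)); prof(0)
prof(1,'top'); prof(0,'top')"
```

```text
t 8.3 pos [0.5741 0.0169 0.2136] F [-0.5  0.4  0.6] tool delta cm [ 6.56 11.06 14.06]
R [[0.676, 0.737, 0.0], [0.737, -0.676, 0.0], [0.0, 0.0, -1.0]] q [ 0.21  0.35 -0.37  1.73  0.14  1.08 -0.94]
turn about tool z 0.8584217420980731
-0.16:1/1 -0.15:16/18 -0.14:16/21 -0.13:15/22 -0.12:15/23 -0.11:16/19 -0.10:16/23 -0.09:16/20 -0.08:16/19 -0.07:17/20 -0.06:8/18 -0.05:7/10 -0.04:6/13 -0.03:5/11 -0.02:6/10 -0.01:5/10 0.00:6/10 0.01:6/8 0.02:6/616 0.03:613/619 0.04:611/618 0.05:478/614 0.06:564/614 0.07:551/614 0.08:343/550 0.09:20/347 0.10:18/345 0.11:15/19 0.12:16/18 0.13:16/20 0.14:11/19 0.15:-1/11 0.16:-2/1 
-0.15:15/20 -0.14:14/19 -0.13:16/20 -0.12:15/18 -0.11:17/19 -0.10:16/21 -0.09:15/17 -0.08:16/20 -0.07:15/17 -0.06:7/21 -0.05:6/10 -0.04:9/345 -0.03:343/347 -0.02:344/346 -0.01:524/564 0.00:340/565 0.01:317/550 0.02:7/324 0.03:6/10 0.04:7/10 0.05:10/16 0.06:16/19 0.07:16/20 0.08:16/19 0.09:17/22 0.10:16/20 0.11:16/19 0.12:16/19 0.13:16/21 0.14:10/22 0.15:-2/1 0.16:-1/2 
-0.11:611/614 -0.10:611/617 -0.09:59/618 -0.08:7/618 -0.07:8/619 -0.06:8/619 -0.05:343/618 -0.04:581/617 -0.03:593/612 -0.02:587/608 -0.01:588/605 -0.00:365/601 0.01:363/599 0.02:400/594 0.03:470/590 0.04:484/583 0.05:520/572 0.06:324/549 0.07:336/346 0.08:334/345 0.09:97/100 0.10:50/101 0.11:-2/3 
-0.16:1/5 -0.15:16/23 -0.14:18/25 -0.13:18/24 -0.12:18/25 -0.11:17/23 -0.10:19/21 -0.04:571/616 -0.03:608/618 -0.02:604/616 -0.01:596/619 0.00:589/621 0.01:589/622 0.02:589/620 0.03:589/618 0.04:589/612 0.05:589/614 0.06:596/614 0.07:592/611 0.08:575/598 0.09:561/570 0.10:345/349 0.11:19/23 0.12:18/24 0.13:18/24 0.14:15/22 0.15:0/8 0.16:-0/6 
-0.11:647/658 -0.10:642/652 -0.09:636/646 -0.08:630/641 -0.07:626/636 -0.06:620/630 -0.05:615/624 -0.04:613/621 -0.03:608/615 -0.02:590/612 -0.01:591/609 -0.00:590/603 0.01:587/600 0.02:582/594 0.03:574/591 0.04:569/584 0.05:562/572 0.06:444/546 0.07:345/348 0.08:177/345 0.09:92/104 0.10:87/102 0.11:-1/7
```

Both end walls are flat, reading about 16–18 mm. Now I turn the tool for the long walls.

Emit:
jog_arm([
  {"claw":1,"delta_pos":[0,0,0],"rotation":[0,0,0.143]},
  {"claw":1,"delta_pos":[0,0,0],"rotation":[0,0,0.143]},
  {"claw":1,"delta_pos":[0,0,0],"rotation":[0,0,0.143]},
  {"claw":1,"delta_pos":[0,0,0],"rotation":[0,0,0.143]},
  {"claw":1,"delta_pos":[0,0,0],"rotation":[0,0,0.143]},
  {"claw":1,"delta_pos":[0,0,0],"rotation":[0,0,0.143]},
  {"claw":1,"delta_pos":[4,0.7,0],"rotation":[0,0,0]},
  {"claw":1,"delta_pos":[4,0.7,0],"rotation":[0,0,0]},
  {"claw":1,"delta_pos":[4,0.7,0],"rotation":[0,0,0]},
  {"claw":1,"delta_pos":[0,0,0],"rotation":[0,0,0]},
])

```text
time_s: 9.55
eef_pos: [0.6964, -0.0078, 0.2116]
ee_rot: [-3.141, 0.034, 0.002]
wrist_force: [-0.7, -0.0, -1.2]
opening: 0.999
grasp_force: 0.0
```

```bash
python3 -c "
from h import *
go(.118,0,.065,-np.pi/2)"
```

```text
t 9.55 pos [ 0.6964 -0.0078  0.2116] F [-0.7 -0.  -1.2] tool delta cm [ 0.37  0.17 13.85]
R [[1.0, -0.021, -0.001], [-0.021, -1.0, 0.0], [-0.001, -0.0, -1.0]] q [ 0.1   0.56 -0.19  1.41  0.11  1.19 -1.7 ]
turn about tool z 0.008547539449958563
```

Emit:
jog_arm([
  {"claw":1,"delta_pos":[0.4,0.2,3],"rotation":[0,0,0.01]},
  {"claw":1,"delta_pos":[0,0,4],"rotation":[0,0,0]},
  {"claw":1,"delta_pos":[0,0,4],"rotation":[0,0,0]},
  {"claw":1,"delta_pos":[0,0,2.8],"rotation":[0,0,0]},
  {"claw":1,"delta_pos":[0,0,0],"rotation":[0,0,0]},
  {"claw":1,"delta_pos":[-0.8,0,0],"rotation":[0,0,0]},
  {"claw":1,"delta_pos":[-0.8,0,0],"rotation":[0,0,0]},
  {"claw":1,"delta_pos":[-0.8,0,0],"rotation":[0,0,0]},
  {"claw":1,"delta_pos":[-0.8,0,0],"rotation":[0,0,0]},
])

```text
time_s: 10.45
eef_pos: [0.6654, -0.0075, 0.0768]
ee_rot: [-3.141, 0.052, -0.003]
wrist_force: [-0.4, 0.1, 0.3]
opening: 0.998
grasp_force: 0.1
```

Emit:
jog_arm([
  {"claw":1,"delta_pos":[-0.8,0,0],"rotation":[0,0,0]},
  {"claw":1,"delta_pos":[-0.8,0,0],"rotation":[0,0,0]},
  {"claw":1,"delta_pos":[-0.8,0,0],"rotation":[0,0,0]},
  {"claw":1,"delta_pos":[-0.8,0,0],"rotation":[0,0,0]},
  {"claw":1,"delta_pos":[-0.8,0,0],"rotation":[0,0,0]},
  {"claw":1,"delta_pos":[-0.6,0,0],"rotation":[0,0,0]},
  {"claw":1,"delta_pos":[0,0,0],"rotation":[0,0,0]},
  {"claw":1,"delta_pos":[0,0,-3],"rotation":[0,0,0]},
  {"claw":1,"delta_pos":[0,0,-4],"rotation":[0,0,0]},
  {"claw":1,"delta_pos":[0,0,-4],"rotation":[0,0,0]},
])

```text
time_s: 11.45
eef_pos: [0.6196, -0.006, 0.1866]
ee_rot: [-3.141, 0.052, 0.001]
wrist_force: [0.2, 0.3, 0.2]
opening: 1.001
grasp_force: 0.0
```

```bash
python3 -c "
from h import *
go(-.120,0,.065,-np.pi/2)
prof(0,'scene',(-.13,-.07));prof(0,'scene',(.08,.13)); prof(0,'top',(.1,.13))"
```

```text
t 11.45 pos [ 0.6196 -0.006   0.1866] F [0.2 0.3 0.2] tool delta cm [-15.75   0.17  11.37]
R [[0.999, -0.033, -0.001], [-0.033, -0.999, 0.0], [-0.001, -0.0, -1.0]] q [ 0.11  0.44 -0.2   1.65  0.1   1.06 -1.72]
turn about tool z -0.0031322345487603265
-0.10:98/98 -0.09:25/62 -0.08:16/21 -0.07:16/21 -0.06:15/18 -0.05:15/15 -0.04:13/16 -0.03:14/23 -0.02:15/20 -0.01:15/22 -0.00:15/20 0.01:15/23 0.02:25/30 0.03:26/32 0.04:26/32 0.05:26/319 0.06:27/318 0.07:28/318 0.08:26/31 0.09:26/30 0.10:9/25 0.11:-2/4 
-0.11:-1/-1 -0.10:94/95 -0.09:63/103 -0.08:16/75 -0.07:16/21 -0.06:15/19 -0.05:16/20 -0.04:16/21 -0.03:16/20 -0.02:16/19 -0.01:16/21 -0.00:15/20 0.01:18/325 0.02:289/326 0.03:28/326 0.04:31/326 0.05:27/325 0.06:28/327 0.07:283/327 0.08:27/313 0.09:26/32 0.10:18/27 0.11:-2/3 
-0.11:-1/4 -0.10:99/104 -0.09:62/102 -0.08:19/23 -0.07:18/24 -0.06:19/24 -0.05:19/23 -0.04:17/23 -0.03:17/23 -0.02:18/25 -0.01:18/23 -0.00:18/21 0.01:18/24 0.02:28/31 0.03:27/34 0.04:28/34 0.05:28/33 0.06:28/33 0.07:28/35 0.08:29/32 0.09:29/32 0.10:0/27 0.11:0/5
```

The far wall is flat at about 27 mm. Next is the near wall.

Emit:
jog_arm([
  {"claw":1,"delta_pos":[-4,0,0],"rotation":[0,0,0]},
  {"claw":1,"delta_pos":[-4,0,0],"rotation":[0,0,0]},
  {"claw":1,"delta_pos":[-4,0,0],"rotation":[0,0,0]},
  {"claw":1,"delta_pos":[-4,0.2,0],"rotation":[0,0,0]},
  {"claw":1,"delta_pos":[-0.4,0,0],"rotation":[0,0,0]},
  {"claw":1,"delta_pos":[0,0,0],"rotation":[0,0,0]},
])

```text
time_s: 12.2
eef_pos: [0.4553, -0.0027, 0.1853]
ee_rot: [3.141, -0.052, -0.0]
wrist_force: [0.6, 0.2, 0.6]
opening: 1.003
grasp_force: 0.0
```

```bash
python3 -c "
from h import *
go(-.124,0,.065,-np.pi/2)"
```

```text
t 12.2 pos [ 0.4553 -0.0027  0.1853] F [0.6 0.2 0.6] tool delta cm [ 0.28 -0.05 11.23]
R [[0.999, -0.033, -0.0], [-0.033, -0.999, -0.0], [-0.0, 0.0, -1.0]] q [ 0.15  0.15 -0.23  2.04  0.04  0.95 -1.71]
turn about tool z -0.0033143858133639625
```

Emit:
jog_arm([
  {"claw":1,"delta_pos":[0,0,4],"rotation":[0,0,0]},
  {"claw":1,"delta_pos":[0,0,4],"rotation":[0,0,0]},
  {"claw":1,"delta_pos":[0,0,3.2],"rotation":[0,0,0]},
  {"claw":1,"delta_pos":[0,0,0],"rotation":[0,0,0]},
  {"claw":1,"delta_pos":[0.9,0,0],"rotation":[0,0,0]},
  {"claw":1,"delta_pos":[0.8,0,0],"rotation":[0,0,0]},
  {"claw":1,"delta_pos":[0.8,0,0],"rotation":[0,0,0]},
  {"claw":1,"delta_pos":[0.8,0,0],"rotation":[0,0,0]},
  {"claw":1,"delta_pos":[0.8,0,0],"rotation":[0,0,0]},
])

```text
time_s: 13.1
eef_pos: [0.4979, -0.004, 0.074]
ee_rot: [-3.141, 0.052, -0.002]
wrist_force: [-0.5, 0.2, -0.2]
opening: 0.997
grasp_force: 0.1
```

Emit:
jog_arm([
  {"claw":1,"delta_pos":[0.8,0,0],"rotation":[0,0,0]},
  {"claw":1,"delta_pos":[0.8,0,0],"rotation":[0,0,0]},
  {"claw":1,"delta_pos":[0.8,0,0],"rotation":[0,0,0]},
  {"claw":1,"delta_pos":[0.8,0,0],"rotation":[0,0,0]},
  {"claw":1,"delta_pos":[0.8,0,0],"rotation":[0,0,0]},
  {"claw":1,"delta_pos":[0.6,0,0],"rotation":[0,0,0]},
  {"claw":1,"delta_pos":[0,0,0],"rotation":[0,0,0]},
  {"claw":1,"delta_pos":[0,0,-4],"rotation":[0,0,0]},
  {"claw":1,"delta_pos":[0,0,-4],"rotation":[0,0,0]},
  {"claw":1,"delta_pos":[-2,0,-4],"rotation":[0,0,0]},
])

```text
time_s: 14.1
eef_pos: [0.5232, -0.0047, 0.1947]
ee_rot: [-3.141, 0.052, 0.0]
wrist_force: [-0.1, -0.4, 1.3]
opening: 1.001
grasp_force: 0.0
```

Emit:
jog_arm([
  {"claw":1,"delta_pos":[-3,0,-2],"rotation":[0,0,0]},
  {"claw":1,"delta_pos":[-3,0,0],"rotation":[0,0,0]},
  {"claw":1,"delta_pos":[-3,0,0],"rotation":[0,0,0]},
  {"claw":1,"delta_pos":[0,0,0],"rotation":[0,0,0]},
  {"claw":1,"delta_pos":[0,0,0],"rotation":[0,0,0]},
])

```text
time_s: 14.6
eef_pos: [0.4326, -0.0019, 0.2138]
ee_rot: [3.141, -0.052, 0.001]
wrist_force: [0.3, -0.7, 0.8]
opening: 0.999
grasp_force: 0.0
```

```bash
python3 -c "
from h import *
go(-.120,0,.065,-np.pi/2)
prof(0,'scene',(-.13,-.07));prof(0,'scene',(.08,.13)); prof(0,'top',(.1,.13))
p,d=snapshot('scene'); cv2.imwrite('pics/s3.png',p[60:320,180:480,::-1].repeat(2,0).repeat(2,1))"
```

```text
t 14.6 pos [ 0.4326 -0.0019  0.2138] F [ 0.3 -0.7  0.8] tool delta cm [ 2.93 -0.05 14.08]
R [[0.999, -0.033, 0.001], [-0.033, -0.999, -0.0], [0.001, 0.0, -1.0]] q [ 0.16  0.07 -0.24  2.06  0.02  1.01 -1.69]
turn about tool z -0.0032025297285978027
-0.11:-1/339 -0.10:20/24 -0.09:26/30 -0.08:26/34 -0.07:26/32 -0.06:27/32 -0.05:26/30 -0.04:26/29 -0.03:26/32 -0.02:23/29 -0.01:14/21 -0.00:14/22 0.01:15/20 0.02:26/31 0.03:26/29 0.04:27/31 0.05:27/32 0.06:26/33 0.07:26/32 0.08:27/32 0.09:25/31 0.10:12/27 0.11:-3/3 
-0.11:-1/342 -0.10:19/23 -0.09:26/29 -0.08:27/32 -0.07:27/30 -0.06:26/31 -0.05:26/30 -0.04:26/32 -0.03:26/32 -0.02:25/30 -0.01:16/25 -0.00:15/20 0.01:16/20 0.02:24/29 0.03:26/31 0.04:27/31 0.05:26/33 0.06:26/30 0.07:26/30 0.08:27/31 0.09:26/31 0.10:18/30 0.11:-3/3 
-0.11:1/4 -0.10:20/30 -0.09:29/33 -0.08:29/37 -0.07:28/34 -0.06:27/35 -0.05:28/32 -0.04:29/33 -0.03:28/34 -0.02:26/34 -0.01:17/22 -0.00:18/26 0.01:18/22 0.02:28/33 0.03:27/33 0.04:29/35 0.05:28/35 0.06:27/33 0.07:27/33 0.08:28/35 0.09:28/34 0.10:1/27 0.11:0/4
```

View pics/s3.png

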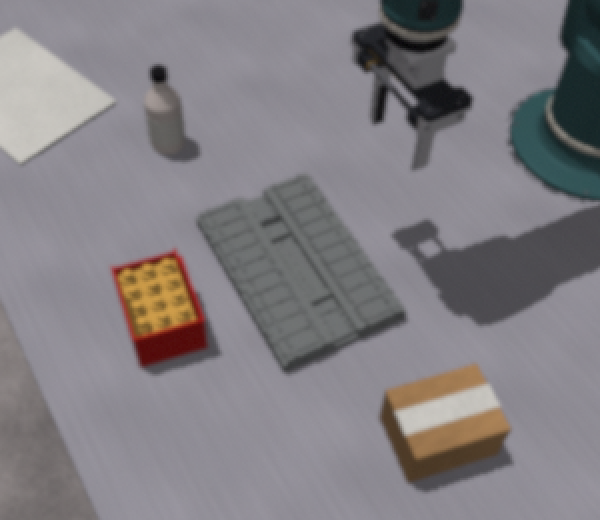

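The crate lies folded flat at crop (200-405, 178-368), with both long walls over the end walls. The bottle, bin and carton have not moved, and the gripper is clear.

```bash
python3 -c "
from rig import *
print(hand_in())"
```

```text
the job is handed in; nothing more can be done
None
```

The crate is folded flat on the bench, end walls first and then the long walls over them; the carton, bottle and bin were left alone, and the job was handed in at about 15 s of robot time.

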